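Index the vial carousel to its next station and load the empty pocket

ROBOT

A 7-joint arm with a two-finger parallel gripper is mounted at the origin on a cart in front of the work surface, level with it; the furniture and walls round the work are solid. World frame = base frame: x ahead of the robot, y to its left, z up, the work surface at z = 0. Lengths are in m, angles in rad, forces in N, time in s.
With the tool pointing down it reaches from about 0.4 to 0.85 m from the base axis. Payload 6.9 kg.
Tool frame: the origin (TCP) lies at the very end of the fingers, on their centre line; the grasp point (between the pads) lies 19 mm behind it; z points along the fingers, y is the line along which they close (so a half turn about z gives the same grasp; the last joint's range is limited). The gripper opens to 85 mm and grips with 20 to 120 N. Pads are 22 mm wide; open, the fingers measure 114 mm over their backs; the gripper's body (76 mm by 85 mm) begins 54 mm behind the grasp point. The pads swing forward as they close: fully open they stand 13 mm farther back than shut.
Start: joints at [-1.044, 0.507, -0.238, 1.5, 0.126, 1.149, -0.155], TCP at [0.255, 0.57, 0.231] pointing down, gripper open.
Joint ranges: [-3.08, 3.08], [-0.24, 2.05], [-1.43, 1.35], [0, 2.5], [-1.52, 4.66], [0.17, 1.96], [-2.89, 2.89]. Speed limits (rad/s): [2.39, 2.39, 3.14, 3.14, 3.14, 3.14, 3.14].

INTERFACE

Orientations are given as a unit quaternion [w, x, y, z].
In Python, from station import get_state, snapshot, finish_job gives the robot as it stands.
- The arm moves only by the tool send_rows, never from a script. Its argument "steps" is a list of rows, each an object with "dr": the turn, a rotation vector about the tool's x, y, z in units of 6 degrees (1.0 is 6 degrees), a list of three; "slide": the shift along the tool's x, y, z in units of 25 mm (1.0 is 25 mm), a list of three; "claw": the closure, from -1 (fully open) to 1 (shut). In form: [{"dr": [rx, ry, rz], "slide": [tx, ty, tz], "claw": claw}, ...]. A call has 1 to 20 rows; each row shifts and turns the commanded pose from where the row before left it, along the tool's axes as they then stand; what a row does not reach is not made up. A row lasts 1/12 s, in which the tool goes at most 41.7 mm and 7.16 degrees, less where a joint would pass 70% of its speed; a pose out of reach is approached as far as the arm can. A call is refused whole if a number of a shift passes 1 or a number of a turn 1, either way. A call with a gripper value outside its range is refused whole. The fingers move at their own pace and stop on an object; "grip_force" is the grip in N (left out, the last holds). Time passes only in rows, so rows that do not move let the fingers close. It gives the time, the measured TCP pose, the force, the opening and the grip force at its end, in the units of the state.
- get_state(): the state, without advancing time (a new reading comes with each control period).
- snapshot(name): name is "side" or "top" or "wrist"; returns a dict with "img" (420x560x3 uint8, red, green, blue), "depth" (420x560 float32, m along the optical axis (not along the pixel's ray), 0 where there is no reading), "mtx" (3x3 intrinsics, pixels), "rvec" (rotation vector, rad) and "tvec" (3), from world to camera coordinates, as OpenCV has them; the wrist camera has in their place "tool_from_camera" (4x4, takes a point from camera to tool coordinates, whose origin is the TCP and whose axes are the flange's). Camera axes: x right, y down, z forward; pixel columns grow to the right and rows downward; lengths in m; the calibration is good to about 2 mm. A picture is of the moment at which its call begins: read the wrist's pose just before it.
- finish_job(): hands the job in; it is judged then, once.
The state is a dict: "time_s": time; "joints": joint angles; "joint_vel": joint speeds; "joint_efforts": joint torques, N m; "ee_pos": TCP position; "tool_rot": TCP orientation; "contact_force": force on the tool from outside, world axes, zero at the start; "ft_torque": the same for the moment, N m; "opening": opening from 0.0 (shut) to 1.0 (fully open); "grasp_force": force on a finger pad.
Only numpy, scipy, OpenCV 4.12 (cv2) and the standard library are available. Lean on these libraries where they do the work, as an engineer would, in place of code of your own. Each camera call takes 0.05 s, during which the arm holds its last target. There are 200 camera calls.

TASK

The vial carousel was left between two stations. Push it round anticlockwise (seen from above) by its red post, gently and never with more than 20 N, until its spring ball clicks into the next detent, do not run past that station, and let go. Then stand the loose blue-capped amber vial upright, fully home, in the empty blue pocket, leaving the carousel in its detent and the other loose vial and the beaker undisturbed.

Things in the scene. Friction and masses are not known exactly. Their poses are not given: they have to be found in the camera images.
- index_table: Carousel on a fixed round grey base, 200 mm; origin on its upright axis at worktop height. Aluminium turntable 230 mm across, flat top 58 mm above the worktop. Five sockets (36 mm outside, 18 mm high) 72 degrees apart at radius 75 mm: four white ones hold vials (tops 110 mm above the worktop), the blue one is empty. Covers all that the carousel carries.
- push_post (a point): Centre of the top of the red push post, 100 mm above the worktop. Upright round bar, 12 mm thick, 42 mm high above the turntable, 102 mm from the axis, half-way between two filled sockets; washer 18 mm across, 3 mm high, at its foot. Turns with the turntable; between detents it moves at a push of 4 to 7 N.
- empty_pocket (a point): Centre of the floor of the empty blue pocket, 60 mm above the worktop, 75 mm from the axis. Round, 30 mm inside, 16 mm deep, wall 3 mm. Turns with the turntable.
- turntable (a joint): Angle, rad, growing anticlockwise from above; no end stops, friction keeps it where it is left. Starts between -0.83 and -0.43. Detents 1.257 rad apart; the one wanted is the only one between -0.32 and 0.32, but where is not marked (the index arm below is clamped anywhere in that span, anew each time): find it by feel. Above 0.46 it has run past.
- index_ball (a joint): Rise of the detent's spring ball, m: 0 on the rim between detents, 0.0035 fully up in a notch, over 0.0022 counts as in. From about 0.05 rad before the centre the table is pulled in by itself; beyond the centre the push at the post climbs from about 5 N to 20 N or more within 0.07 rad, then it breaks out. Let go before that, it springs back to the centre.
- sample_vial: The loose vial to load: amber body, blue screw cap, round, 27 mm across up to 45 mm, 50 mm high in all, about 30 g, standing on the worktop to the right. Origin: centre of its underside, z up.
- spare_vial: The other loose vial, white with yellow cap, same shape; leave it standing. Origin: centre of its underside.
- beaker: Clear plastic beaker, 60 mm across, 70 mm high, on the worktop to the right; leave it. Origin: centre of its underside.
There are look-alikes about, which are no part of the job. What is shaped like the sample_vial but purple or turquoise is not meant.

How it is judged:
On the way:
1. the carousel rests in the next detent, released, before the vial is loaded (value of joint index_ball above 0.0022 m and value of joint turntable between -0.41 and 0.41 rad and velocity of joint turntable between -0.05 and 0.05 rad/s and contact force between the fingers and index_table below 0.3 N and distance between sample_vial and empty_pocket above 0.05 m), for 0.2 s.
At the end, for the whole second after the job is handed in: Turntable at rest in the first detent anticlockwise of its start (ball over 2.2 mm up, angle within 0.41 rad of 0); the blue-capped vial stands at rest in the blue pocket: within 4 mm of its centre and floor, upright within 0.12 rad; fingers off the carousel (value of joint index_ball above 0.0022 m and value of joint turntable between -0.41 and 0.41 rad and velocity of joint turntable between -0.05 and 0.05 rad/s and horizontal distance between sample_vial and empty_pocket below 0.004 m and height (world z) of sample_vial between 0.056 and 0.064 m and angle between sample_vial's own z axis and vertical below 0.12 rad and linear speed of sample_vial below 0.02 m/s and contact force between the fingers and index_table below 0.3 N); the robot touches nothing.
It fails at once if the fingers press on the carousel with more than 20 N (contact force between the fingers and index_table above 20 N).
It fails at once if the turntable runs past the station (value of joint turntable above 0.46 rad).
It fails at once if the other loose vial is moved by more than 20 mm or knocked over (distance of spare_vial from where it was at the start of the episode above 0.02 m or angle between spare_vial's own z axis and vertical above 0.5 rad).
It fails at once if the beaker is moved by more than 20 mm or knocked over (distance of beaker from where it was at the start of the episode above 0.02 m or angle between beaker's own z axis and vertical above 0.5 rad).
It also fails if it takes over 72 s, if anything falls off the work surface, if the arm or the gripper's body presses on something with over 40 N, if the wrist force passes 120 N, or if a joint passes its speed limit or range.

## Working session

There is one attempt and no reset: what is moved stays moved. The work goes in short steps, Python scripts to look and compute and a tool call to move; the robot and the scene stay as the last step left them, time stands still between calls to the robot, and variables do not carry over. Pictures are saved under pics/ and viewed, at most 10 in all, crops included, and the job is handed in when it is done.

Besides the shell and the picture viewer there is one more tool, called after ">>>" by a JSON object that holds its "name" and its "arguments", one argument or row to a line. send_rows: Moves the arm, as the interface text tells. Its arguments: {"type":"object","properties":{"steps":{"type":"array"},"grip_force":{"type":"number"}},"required":["steps"]}

```bash
mkdir -p pics; ls; python3 - <<'E'
from station import get_state, snapshot
import cv2, numpy as np
s=get_state(); print(s)
for n in ("top","side"):
    d=snapshot(n); np.savez(f"pics/{n}0.npz",**d); cv2.imwrite(f"pics/{n}0.png",d["img"][:,:,::-1])
    R=cv2.Rodrigues(d["rvec"])[0]; print(n,d["mtx"],(-R.T@np.ravel(d["tvec"])),R)
E
```

```text
pics
{'time_s': 0.0, 'joints': array([-1.04449765,  0.50829448, -0.23749486,  1.50112743,  0.12566714,
        1.14883466, -0.15483263]), 'joint_vel': array([ 0.00104136, -0.00161215,  0.00046559,  0.00025937, -0.00205287,
       -0.00069461, -0.00034241]), 'joint_efforts': array([ 3.15062453e-04, -6.20606661e+01, -2.18703344e+00, -2.49646908e+01,
        1.25252159e-02,  1.20020934e-02, -2.38265778e-05]), 'ee_pos': array([0.25518406, 0.57000749, 0.23045738]), 'tool_rot': array([-1.69439410e-04,  2.08877556e-01,  9.77941440e-01, -8.23447103e-04]), 'contact_force': array([-0.35343757, -0.14226856, -0.72389726]), 'ft_torque': array([0.02210085, 0.00130133, 0.02599384]), 'grasp_force': 0.0, 'opening': 1.0065975609422584}
top [[438.08062406   0.         277.39453516]
 [  0.         438.08062406 207.63217014]
 [  0.           0.           1.        ]] [0.30909329 0.02699538 0.98883   ] [[-0.11835358 -0.99295394  0.00590732]
 [-0.96802297  0.1140527  -0.22343571]
 [ 0.22118762 -0.03216284 -0.97470077]]
side [[488.40277129   0.         282.05486266]
 [  0.         488.40277129 215.06636496]
 [  0.           0.           1.        ]] [-0.04790375 -0.86558033  0.74508298] [[ 0.85839311 -0.51292018  0.00861106]
 [-0.27386098 -0.47238237 -0.83776791]
 [ 0.43377578  0.71677597 -0.54595859]]
```

View pics/top0.png

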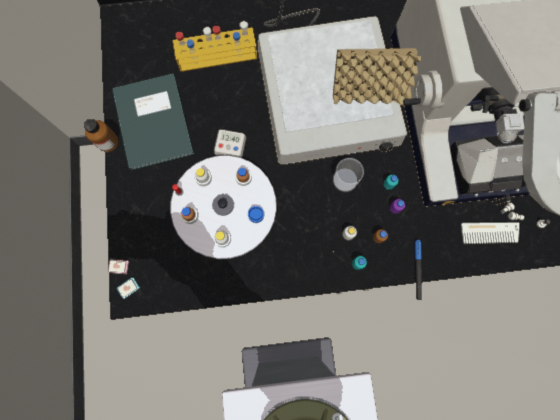

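View pics/side0.png

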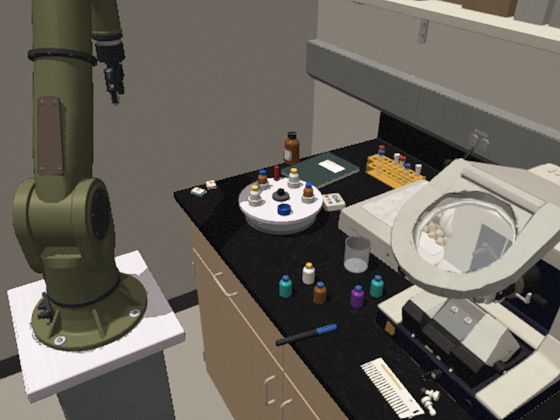

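The top view shows the carousel hub at about (223,206), the red post at (177,188), the blue pocket at (257,214), the amber/blue vial at (381,236), the white vial at (349,232) and the beaker at (348,175). Turquoise look-alikes are at (360,263) and (391,182), and a purple one at (397,206). The side view agrees, with the post at (277,173), the pocket at (284,210) and the vial at (320,293).

```bash
cat > h.py <<'E'
import numpy as np, cv2
from station import get_state, snapshot
def ray(d,uv):
    R=cv2.Rodrigues(d["rvec"])[0]; t=np.ravel(d["tvec"])
    return -R.T@t, R.T@np.linalg.inv(d["mtx"])@np.array([*uv,1.])
def onz(d,uv,z):
    c,v=ray(d,uv); return c+v*(z-c[2])/v[2]
def proj(d,p): return cv2.projectPoints(np.float64(p).reshape(-1,3),np.float64(d["rvec"]),np.float64(d["tvec"]),d["mtx"],None)[0][:,0]
def blobs(d,lo,hi,box,amin=6):
    """centroids of HSV-range blobs in box u0,v0,u1,v1"""
    h=cv2.cvtColor(d["img"],cv2.COLOR_RGB2HSV); m=cv2.inRange(h,lo,hi)
    if lo[0]<1: m|=cv2.inRange(h,(172,lo[1],lo[2]),(180,255,255))
    k=np.zeros_like(m); k[box[1]:box[3],box[0]:box[2]]=255
    n,l,s,c=cv2.connectedComponentsWithStats(m&k)
    return [(c[i].round(1),s[i,4],s[i,:4]) for i in range(1,n) if s[i,4]>=amin]
RED=((0,150,60),(6,255,255)); BLUE=((100,140,60),(118,255,255)); YEL=((20,130,90),(35,255,255))
E
cat > m.py <<'E'
from h import *
T=dict(np.load("pics/top0.npz")); S=dict(np.load("pics/side0.npz"))
for nm,d,car,via in (("top",T,(165,150,285,260),(320,215,410,280)),("side",S,(235,155,325,235),(270,255,390,310))):
    print(nm)
    for c,z,box in ((RED,.1,car),(BLUE,.076,car),(YEL,.11,car),(BLUE,.05,via),(YEL,.05,via)):
        for b in blobs(d,*c,box): print(c[0][0],b[0],b[1],b[2],onz(d,b[0],z)[:2].round(4))
    # hub & turntable rim
h=cv2.cvtColor(T["img"],cv2.COLOR_RGB2HSV)
for uv in ((381,236),(349,232),(257,214),(177,188),(223,206)):
    c,v=ray(T,uv); p=c+v*T["depth"][uv[1],uv[0]]; print(uv,p.round(3))
# turntable: depth points at z 0.058
vv,uu=np.mgrid[150:262,165:285]; dep=T["depth"][150:262,165:285]
R=cv2.Rodrigues(T["rvec"])[0]; c0,_=ray(T,(0,0))
P=np.stack([uu,vv,np.ones_like(uu)],-1)@np.linalg.inv(T["mtx"]).T*dep[...,None]
P=P@R+c0
m=((abs(P[...,2]-.058)<.006)).astype(np.uint8)
ct=max(cv2.findContours(m,0,1)[0],key=cv2.contourArea)[:,0]
hull=cv2.convexHull(ct)[:,0]; q=np.array([onz(T,u+np.array([165,150]),.058)[:2] for u in hull])
A=np.c_[2*q,np.ones(len(q))]; s=np.linalg.lstsq(A,(q**2).sum(1),rcond=None)[0]
print("disc",s[:2],np.sqrt(s[2]+s[0]**2+s[1]**2))
E
python3 m.py
```

```text
top
0 [175.9 188.3] 51 [172 184   9  10] [0.5771 0.2044]
100 [241.8 171.5] 44 [238 168   8   8] [0.6055 0.0643]
100 [255.5 213.9] 182 [249 207  14  15] [0.5081 0.0448]
100 [185.7 211.1] 44 [182 208   8   7] [0.5316 0.1919]
20 [200. 172.] 43 [197 169   7   7] [0.6035 0.15  ]
20 [219.8 235.3] 46 [216 232   8   8] [0.465  0.1208]
100 [382.7 233.8] 22 [380 232   6   5] [ 0.4375 -0.2242]
100 [361.3 261.1] 33 [359 258   6   7] [ 0.3845 -0.1685]
20 [351.  230.2] 23 [349 228   5   5] [ 0.4534 -0.157 ]
side
0 [276.  171.8] 65 [274 165   5  14] [0.5637 0.1803]
100 [262.1 171.6] 35 [259 169   7   6] [0.5521 0.2404]
100 [308.3 184.5] 29 [306 182   6   6] [0.6266 0.1098]
100 [283.6 209.1] 120 [278 204  12  11] [0.5015 0.0348]
20 [293.6 170.1] 27 [291 168   6   5] [0.6016 0.1483]
20 [254.6 187.7] 30 [252 185   6   6] [0.4618 0.1161]
100 [285.2 277.5] 36 [282 275   7   6] [ 0.3824 -0.1704]
100 [377.7 277.6] 36 [374 275   8   6] [ 0.5568 -0.2726]
100 [320.  284.1] 35 [317 281   7   7] [ 0.4357 -0.2266]
100 [357.9 287.5] 36 [355 285   7   6] [ 0.4992 -0.2763]
20 [308.5 264.5] 32 [306 262   6   6] [ 0.4512 -0.1585]
(381, 236) [ 0.434 -0.221  0.046]
(349, 232) [ 0.45  -0.152  0.048]
(257, 214) [0.511 0.042 0.058]
(177, 188) [0.578 0.203 0.097]
(223, 206) [0.532 0.111 0.084]
disc [0.53965586 0.11297092] 0.11427983914297324
```

```bash
cat > fit.py <<'E'
from h import *
from scipy.optimize import least_squares
def caps(d,box):
    out=[]
    for c in (BLUE,YEL):
        for b in blobs(d,*c,box):
            if b[1]<60: out.append(onz(d,b[0],.1085)[:2])
    return np.array(out)
def fit(P,th0):
    """axis + post angle; caps at post angle +36+72k (k=0,1,3,4), empty opposite the post"""
    def res(s):
        a=s[2]+np.radians([36,108,252,324]); M=np.c_[s[0]+.075*np.cos(a),s[1]+.075*np.sin(a)]
        return np.concatenate([p-M[np.argmin(((M-p)**2).sum(1))] for p in P])
    r=least_squares(res,[*P.mean(0),th0]); return r.x,np.sqrt((r.fun**2).mean())
if __name__=="__main__":
    T=dict(np.load("pics/top0.npz")); S=dict(np.load("pics/side0.npz"))
    for d,b in ((T,(165,150,285,260)),(S,(235,155,325,235))):
        P=caps(d,b); x,e=fit(P,1.18); print(len(P),x,np.degrees(x[2]),e)
        p=[x[0]+.102*np.cos(x[2]),x[1]+.102*np.sin(x[2])]; q=[x[0]-.075*np.cos(x[2]),x[1]-.075*np.sin(x[2])]
        print("post",p,"pocket",q)
E
python3 fit.py
```

```text
4 [0.53935642 0.1128868  1.15173387] 65.98948988457674 0.00028252317950279627
post [np.float64(0.5808606521880032), np.float64(0.206060826614472)] pocket [np.float64(0.5088386064047076), np.float64(0.04437648933596858)]
4 [0.53823276 0.11235508 1.15905957] 66.40922155886905 0.0007386805771142997
post [np.float64(0.5790533179383234), np.float64(0.20583064699863776)] pocket [np.float64(0.5082176450150928), np.float64(0.04362304100707799)]
```

>>> {"name": "send_rows", "arguments": {
  "steps": [
    {"dr": [0, 0, 0], "slide": [-0.94, -0.4, 0], "claw": 1},
    {"dr": [0, 0, 0], "slide": [-0.94, -0.4, 0], "claw": 1},
    {"dr": [0, 0, 0], "slide": [-0.94, -0.4, 0], "claw": 1},
    {"dr": [0, 0, 0], "slide": [-0.94, -0.4, 0], "claw": 1},
    {"dr": [0, 0, 0], "slide": [-0.94, -0.4, 0], "claw": 1},
    {"dr": [0, 0, 0], "slide": [-0.94, -0.4, 0], "claw": 1},
    {"dr": [0, 0, 0], "slide": [-0.94, -0.4, 0], "claw": 1},
    {"dr": [0, 0, 0], "slide": [-0.94, -0.4, 0], "claw": 1},
    {"dr": [0, 0, 0], "slide": [-0.94, -0.4, 0], "claw": 1},
    {"dr": [0, 0, 0], "slide": [-0.94, -0.4, 0], "claw": 1},
    {"dr": [0, 0, 0], "slide": [-0.94, -0.4, 0], "claw": 1},
    {"dr": [0, 0, 0], "slide": [-0.94, -0.4, 0], "claw": 1},
    {"dr": [0, 0, 0], "slide": [-0.94, -0.4, 0], "claw": 1},
    {"dr": [0, 0, 0], "slide": [-0.94, -0.4, 0], "claw": 1},
    {"dr": [0, 0, 0], "slide": [-0.94, -0.4, 0], "claw": 1},
    {"dr": [0, 0, 0], "slide": [-0.94, -0.4, 0], "claw": 1},
    {"dr": [0, 0, 0], "slide": [-0.94, -0.4, 0], "claw": 1},
    {"dr": [0, 0, 0], "slide": [-0.94, -0.4, 0], "claw": 1},
    {"dr": [0, 0, 0], "slide": [-0.94, -0.4, 0], "claw": 1},
    {"dr": [0, 0, 0], "slide": [-0.94, -0.4, 0], "claw": 1},
    {"dr": [0, 0, 0], "slide": [0, 0, 0], "claw": 1}
  ]
}}

```text
invalid input
```

```bash
python3 -c "
from station import get_state
s=get_state();print(s['ee_pos'],s['tool_rot'],s['contact_force'],s['opening'],s['time_s'])"
```

```text
[0.25519749 0.57005054 0.23051528] [-1.56176666e-04  2.08844659e-01  9.77948509e-01 -7.73436137e-04] [ 0.26576281 -0.27446863  0.19185947] 1.0040586291841844 0.1
```

That call had 21 rows, one over the limit, so I'm resending with 20.

>>> {"name": "send_rows", "arguments": {
  "steps": [
    {"dr": [0, 0, 0], "slide": [-0.94, -0.4, 0], "claw": 1},
    {"dr": [0, 0, 0], "slide": [-0.94, -0.4, 0], "claw": 1},
    {"dr": [0, 0, 0], "slide": [-0.94, -0.4, 0], "claw": 1},
    {"dr": [0, 0, 0], "slide": [-0.94, -0.4, 0], "claw": 1},
    {"dr": [0, 0, 0], "slide": [-0.94, -0.4, 0], "claw": 1},
    {"dr": [0, 0, 0], "slide": [-0.94, -0.4, 0], "claw": 1},
    {"dr": [0, 0, 0], "slide": [-0.94, -0.4, 0], "claw": 1},
    {"dr": [0, 0, 0], "slide": [-0.94, -0.4, 0], "claw": 1},
    {"dr": [0, 0, 0], "slide": [-0.94, -0.4, 0], "claw": 1},
    {"dr": [0, 0, 0], "slide": [-0.94, -0.4, 0], "claw": 1},
    {"dr": [0, 0, 0], "slide": [-0.94, -0.4, 0], "claw": 1},
    {"dr": [0, 0, 0], "slide": [-0.94, -0.4, 0], "claw": 1},
    {"dr": [0, 0, 0], "slide": [-0.94, -0.4, 0], "claw": 1},
    {"dr": [0, 0, 0], "slide": [-0.94, -0.4, 0], "claw": 1},
    {"dr": [0, 0, 0], "slide": [-0.94, -0.4, 0], "claw": 1},
    {"dr": [0, 0, 0], "slide": [-0.94, -0.4, 0], "claw": 1},
    {"dr": [0, 0, 0], "slide": [-0.94, -0.4, 0], "claw": 1},
    {"dr": [0, 0, 0], "slide": [-0.94, -0.4, 0], "claw": 1},
    {"dr": [0, 0, 0], "slide": [-0.94, -0.4, 0], "claw": 1},
    {"dr": [0, 0, 0], "slide": [-0.94, -0.4, 0], "claw": 1}
  ]
}}

```text
time_s: 1.77
ee_pos: [0.6031, 0.1948, 0.2308]
tool_rot: [-0.0, 0.209, 0.978, -0.0]
contact_force: [-0.4, 0.6, -0.9]
opening: 0.003
grasp_force: 0.0
```

>>> {"name": "send_rows", "arguments": {
  "steps": [
    {"dr": [0, 0, 0], "slide": [0, 0, 0], "claw": 1},
    {"dr": [0, 0, 0], "slide": [0, 0, 0], "claw": 1}
  ]
}}

```text
time_s: 1.93
ee_pos: [0.6033, 0.1939, 0.2304]
tool_rot: [-0.0, 0.211, 0.978, -0.001]
contact_force: [-0.7, 0.1, -0.4]
opening: -0.0
grasp_force: 0.0
```

>>> {"name": "send_rows", "arguments": {
  "steps": [
    {"dr": [0, 0, 0], "slide": [0, 0.06, 0.8], "claw": 1},
    {"dr": [0, 0, 0], "slide": [0, 0, 0.8], "claw": 1},
    {"dr": [0, 0, 0], "slide": [0, 0, 0.8], "claw": 1},
    {"dr": [0, 0, 0], "slide": [0, 0, 0.8], "claw": 1},
    {"dr": [0, 0, 0], "slide": [0, 0, 0.8], "claw": 1},
    {"dr": [0, 0, 0], "slide": [0, 0, 0.8], "claw": 1},
    {"dr": [0, 0, 0], "slide": [0, 0, 0.8], "claw": 1},
    {"dr": [0, 0, 0], "slide": [0, 0, 0.8], "claw": 1},
    {"dr": [0, 0, 0], "slide": [0, 0, 0], "claw": 1}
  ]
}}

```text
time_s: 2.68
ee_pos: [0.5999, 0.1978, 0.0673]
tool_rot: [-0.003, 0.208, 0.978, -0.001]
contact_force: [-1.7, -0.4, -0.6]
opening: 0.001
grasp_force: 0.0
```

>>> {"name": "send_rows", "arguments": {
  "steps": [
    {"dr": [0, 0, 0], "slide": [0.08, 0, 0], "claw": 1},
    {"dr": [0, 0, 0], "slide": [0.08, 0, 0], "claw": 1}
  ]
}}

```text
time_s: 2.85
ee_pos: [0.5996, 0.1999, 0.0723]
tool_rot: [0.0, 0.209, 0.978, 0.0]
contact_force: [0.8, -0.0, 0.7]
opening: 0.001
grasp_force: 0.0
```

>>> {"name": "send_rows", "arguments": {
  "steps": [
    {"dr": [0, 0, 0], "slide": [0.08, 0, 0], "claw": 1}
  ]
}}

```text
time_s: 2.93
ee_pos: [0.5981, 0.2006, 0.0728]
tool_rot: [0.001, 0.209, 0.978, 0.001]
contact_force: [0.9, 0.1, -0.1]
opening: -0.0
grasp_force: 0.0
```

>>> {"name": "send_rows", "arguments": {
  "steps": [
    {"dr": [0, 0, 0], "slide": [0.08, 0, 0], "claw": 1}
  ]
}}

```text
time_s: 3.02
ee_pos: [0.5963, 0.2012, 0.0727]
tool_rot: [0.001, 0.209, 0.978, 0.001]
contact_force: [1.5, -0.5, 1.5]
opening: -0.004
grasp_force: 1.2
```

>>> {"name": "send_rows", "arguments": {
  "steps": [
    {"dr": [0, 0, -0.09], "slide": [0.04, 0.007, 0], "claw": 1},
    {"dr": [0, 0, -0.09], "slide": [0.04, 0.007, 0], "claw": 1}
  ]
}}

```text
time_s: 3.18
ee_pos: [0.5961, 0.2015, 0.0727]
tool_rot: [0.002, 0.199, 0.98, 0.001]
contact_force: [5.8, -1.8, 2.6]
opening: 0.0
grasp_force: 3.1
```

>>> {"name": "send_rows", "arguments": {
  "steps": [
    {"dr": [0, 0, -0.09], "slide": [0.04, 0.007, 0], "claw": 1},
    {"dr": [0, 0, -0.09], "slide": [0.04, 0.007, 0], "claw": 1}
  ]
}}

```text
time_s: 3.35
ee_pos: [0.5958, 0.2019, 0.0728]
tool_rot: [0.003, 0.191, 0.982, 0.001]
contact_force: [7.5, -2.2, 2.5]
opening: 0.002
grasp_force: 3.7
```

>>> {"name": "send_rows", "arguments": {
  "steps": [
    {"dr": [0, 0, -0.09], "slide": [0.04, 0.007, 0], "claw": 1},
    {"dr": [0, 0, -0.09], "slide": [0.04, 0.007, 0], "claw": 1}
  ]
}}

```text
time_s: 3.52
ee_pos: [0.5944, 0.2028, 0.0728]
tool_rot: [0.003, 0.182, 0.983, 0.001]
contact_force: [6.8, -2.2, 2.1]
opening: 0.005
grasp_force: 3.8
```

>>> {"name": "send_rows", "arguments": {
  "steps": [
    {"dr": [0, 0, -0.094], "slide": [0.04, 0.007, 0], "claw": 1},
    {"dr": [0, 0, -0.094], "slide": [0.04, 0.007, 0], "claw": 1}
  ]
}}

```text
time_s: 3.68
ee_pos: [0.5927, 0.2039, 0.0728]
tool_rot: [0.003, 0.172, 0.985, 0.001]
contact_force: [7.6, -1.7, 1.5]
opening: -0.003
grasp_force: 3.8
```

>>> {"name": "send_rows", "arguments": {
  "steps": [
    {"dr": [0, 0, -0.094], "slide": [0.04, 0.007, 0], "claw": 1},
    {"dr": [0, 0, -0.094], "slide": [0.04, 0.007, 0], "claw": 1}
  ]
}}

```text
time_s: 3.85
ee_pos: [0.5909, 0.2049, 0.0728]
tool_rot: [0.003, 0.162, 0.987, 0.001]
contact_force: [8.2, -2.2, 1.4]
opening: -0.002
grasp_force: 3.8
```

>>> {"name": "send_rows", "arguments": {
  "steps": [
    {"dr": [0, 0, -0.094], "slide": [0.04, 0.007, 0], "claw": 1},
    {"dr": [0, 0, -0.094], "slide": [0.04, 0.007, 0], "claw": 1}
  ]
}}

```text
time_s: 4.02
ee_pos: [0.5891, 0.2059, 0.0728]
tool_rot: [0.003, 0.152, 0.988, 0.001]
contact_force: [7.6, -2.2, 1.0]
opening: -0.005
grasp_force: 3.8
```

>>> {"name": "send_rows", "arguments": {
  "steps": [
    {"dr": [0, 0, -0.094], "slide": [0.04, 0.007, 0], "claw": 1},
    {"dr": [0, 0, -0.094], "slide": [0.04, 0.007, 0], "claw": 1}
  ]
}}

```text
time_s: 4.18
ee_pos: [0.5873, 0.2069, 0.0728]
tool_rot: [0.003, 0.143, 0.99, 0.001]
contact_force: [7.6, -1.8, 1.5]
opening: -0.002
grasp_force: 3.8
```

>>> {"name": "send_rows", "arguments": {
  "steps": [
    {"dr": [0, 0, -0.094], "slide": [0.04, 0.007, 0], "claw": 1},
    {"dr": [0, 0, -0.094], "slide": [0.04, 0.007, 0], "claw": 1},
    {"dr": [0, 0, -0.094], "slide": [0.04, 0.007, 0], "claw": 1}
  ]
}}

```text
time_s: 4.43
ee_pos: [0.5846, 0.2083, 0.0728]
tool_rot: [0.003, 0.128, 0.992, 0.001]
contact_force: [6.7, -1.6, 1.8]
opening: 0.001
grasp_force: 3.8
```

>>> {"name": "send_rows", "arguments": {
  "steps": [
    {"dr": [0, 0, -0.094], "slide": [0.04, 0.007, 0], "claw": 1},
    {"dr": [0, 0, -0.094], "slide": [0.04, 0.007, 0], "claw": 1},
    {"dr": [0, 0, -0.094], "slide": [0.04, 0.007, 0], "claw": 1}
  ]
}}

```text
time_s: 4.68
ee_pos: [0.5818, 0.2096, 0.0728]
tool_rot: [0.003, 0.113, 0.994, 0.001]
contact_force: [8.4, -1.8, 0.7]
opening: -0.002
grasp_force: 3.7
```

>>> {"name": "send_rows", "arguments": {
  "steps": [
    {"dr": [0, 0, -0.094], "slide": [0.04, 0.007, 0], "claw": 1},
    {"dr": [0, 0, -0.094], "slide": [0.04, 0.007, 0], "claw": 1},
    {"dr": [0, 0, -0.094], "slide": [0.04, 0.007, 0], "claw": 1}
  ]
}}

```text
time_s: 4.93
ee_pos: [0.5785, 0.2109, 0.0727]
tool_rot: [0.003, 0.099, 0.995, 0.001]
contact_force: [6.6, -2.1, 2.5]
opening: 0.002
grasp_force: 3.1
```

>>> {"name": "send_rows", "arguments": {
  "steps": [
    {"dr": [0, 0, -0.094], "slide": [0.04, 0.007, 0], "claw": 1},
    {"dr": [0, 0, -0.094], "slide": [0.04, 0.007, 0], "claw": 1}
  ]
}}

```text
time_s: 5.1
ee_pos: [0.5769, 0.2116, 0.0728]
tool_rot: [0.003, 0.089, 0.996, 0.001]
contact_force: [7.8, -2.0, 1.2]
opening: 0.002
grasp_force: 3.9
```

>>> {"name": "send_rows", "arguments": {
  "steps": [
    {"dr": [0, 0, -0.094], "slide": [0.04, 0.007, 0], "claw": 1},
    {"dr": [0, 0, -0.094], "slide": [0.04, 0.007, 0], "claw": 1}
  ]
}}

```text
time_s: 5.27
ee_pos: [0.5751, 0.2123, 0.0728]
tool_rot: [0.003, 0.079, 0.997, 0.001]
contact_force: [8.3, -2.4, 1.5]
opening: 0.004
grasp_force: 4.1
```

>>> {"name": "send_rows", "arguments": {
  "steps": [
    {"dr": [0, 0, -0.094], "slide": [0.04, 0.007, 0], "claw": 1},
    {"dr": [0, 0, -0.094], "slide": [0.04, 0.007, 0], "claw": 1}
  ]
}}

```text
time_s: 5.43
ee_pos: [0.5732, 0.213, 0.0728]
tool_rot: [0.003, 0.069, 0.998, 0.001]
contact_force: [8.5, -1.6, 1.8]
opening: 0.001
grasp_force: 4.1
```

>>> {"name": "send_rows", "arguments": {
  "steps": [
    {"dr": [0, 0, -0.094], "slide": [0.04, 0.007, 0], "claw": 1},
    {"dr": [0, 0, -0.094], "slide": [0.04, 0.007, 0], "claw": 1},
    {"dr": [0, 0, -0.094], "slide": [0.04, 0.007, 0], "claw": 1}
  ]
}}

```text
time_s: 5.68
ee_pos: [0.5703, 0.2139, 0.0728]
tool_rot: [0.003, 0.054, 0.999, 0.001]
contact_force: [7.2, -1.9, 1.9]
opening: 0.003
grasp_force: 4.1
```

>>> {"name": "send_rows", "arguments": {
  "steps": [
    {"dr": [0, 0, -0.094], "slide": [0.04, 0.007, 0], "claw": 1},
    {"dr": [0, 0, -0.094], "slide": [0.04, 0.007, 0], "claw": 1},
    {"dr": [0, 0, -0.094], "slide": [0.04, 0.007, 0], "claw": 1}
  ]
}}

```text
time_s: 5.93
ee_pos: [0.5673, 0.2148, 0.0728]
tool_rot: [0.003, 0.04, 0.999, 0.001]
contact_force: [8.6, -1.7, 1.9]
opening: -0.001
grasp_force: 4.1
```

>>> {"name": "send_rows", "arguments": {
  "steps": [
    {"dr": [0, 0, -0.094], "slide": [0.04, 0.007, 0], "claw": 1},
    {"dr": [0, 0, -0.094], "slide": [0.04, 0.007, 0], "claw": 1},
    {"dr": [0, 0, -0.094], "slide": [0.04, 0.007, 0], "claw": 1}
  ]
}}

```text
time_s: 6.18
ee_pos: [0.5644, 0.2156, 0.0728]
tool_rot: [0.003, 0.025, 1.0, 0.001]
contact_force: [9.1, -1.4, 1.9]
opening: 0.004
grasp_force: 4.1
```

>>> {"name": "send_rows", "arguments": {
  "steps": [
    {"dr": [0, 0, -0.094], "slide": [0.04, 0.007, 0], "claw": 1},
    {"dr": [0, 0, -0.094], "slide": [0.04, 0.007, 0], "claw": 1},
    {"dr": [0, 0, -0.094], "slide": [0.04, 0.007, 0], "claw": 1}
  ]
}}

```text
time_s: 6.43
ee_pos: [0.5614, 0.2163, 0.0728]
tool_rot: [0.003, 0.01, 1.0, 0.001]
contact_force: [8.2, -0.1, 1.4]
opening: 0.002
grasp_force: 4.1
```

>>> {"name": "send_rows", "arguments": {
  "steps": [
    {"dr": [0, 0, -0.094], "slide": [0.04, 0.007, 0], "claw": 1},
    {"dr": [0, 0, -0.094], "slide": [0.04, 0.007, 0], "claw": 1},
    {"dr": [0, 0, -0.094], "slide": [0.04, 0.007, 0], "claw": 1}
  ]
}}

```text
time_s: 6.68
ee_pos: [0.5585, 0.2169, 0.0728]
tool_rot: [0.003, -0.005, 1.0, 0.001]
contact_force: [7.4, -2.2, 1.7]
opening: -0.005
grasp_force: 4.1
```

>>> {"name": "send_rows", "arguments": {
  "steps": [
    {"dr": [0, 0, -0.094], "slide": [0.04, 0.007, 0], "claw": 1},
    {"dr": [0, 0, -0.094], "slide": [0.04, 0.007, 0], "claw": 1},
    {"dr": [0, 0, -0.094], "slide": [0.04, 0.007, 0], "claw": 1}
  ]
}}

```text
time_s: 6.93
ee_pos: [0.5554, 0.2174, 0.0728]
tool_rot: [0.003, -0.019, 1.0, 0.001]
contact_force: [8.7, -0.7, 1.4]
opening: -0.004
grasp_force: 4.0
```

>>> {"name": "send_rows", "arguments": {
  "steps": [
    {"dr": [0, 0, -0.094], "slide": [0.04, 0.007, 0], "claw": 1},
    {"dr": [0, 0, -0.094], "slide": [0.04, 0.007, 0], "claw": 1},
    {"dr": [0, 0, -0.094], "slide": [0.04, 0.007, 0], "claw": 1}
  ]
}}

```text
time_s: 7.18
ee_pos: [0.5521, 0.2179, 0.0727]
tool_rot: [0.003, -0.034, 0.999, 0.001]
contact_force: [4.9, -1.6, 1.9]
opening: 0.001
grasp_force: 2.4
```

>>> {"name": "send_rows", "arguments": {
  "steps": [
    {"dr": [0, 0, -0.094], "slide": [0.04, 0.007, 0], "claw": 1},
    {"dr": [0, 0, -0.094], "slide": [0.04, 0.007, 0], "claw": 1},
    {"dr": [0, 0, -0.094], "slide": [0.04, 0.007, 0], "claw": 1}
  ]
}}

```text
time_s: 7.43
ee_pos: [0.5453, 0.2184, 0.0715]
tool_rot: [-0.0, -0.05, 0.999, 0.0]
contact_force: [0.5, 0.1, -0.3]
opening: -0.001
grasp_force: 0.2
```

>>> {"name": "send_rows", "arguments": {
  "steps": [
    {"dr": [0, 0, -0.094], "slide": [0.04, 0.007, 0], "claw": 1},
    {"dr": [0, 0, -0.094], "slide": [0.04, 0.007, 0], "claw": 1},
    {"dr": [0, 0, -0.094], "slide": [0.04, 0.007, 0], "claw": 1}
  ]
}}

```text
time_s: 7.68
ee_pos: [0.5431, 0.2186, 0.0712]
tool_rot: [0.0, -0.064, 0.998, 0.0]
contact_force: [5.6, 0.4, -2.6]
opening: 0.003
grasp_force: 2.6
```

The force dropped to about 0 N and then rose again, which is the click. I'll back off and lift.

>>> {"name": "send_rows", "arguments": {
  "steps": [
    {"dr": [0, 0, 0], "slide": [-0.2, 0, 0], "claw": 1},
    {"dr": [0, 0, 0], "slide": [-0.2, 0, 0], "claw": 1},
    {"dr": [0, 0, 0], "slide": [0, 0, 0], "claw": 1},
    {"dr": [0, 0, 0], "slide": [0, 0, 0], "claw": 1},
    {"dr": [0, 0, 0], "slide": [0, 0, -1], "claw": 1},
    {"dr": [0, 0, 0], "slide": [0, 0, -1], "claw": 1},
    {"dr": [0, 0, 0], "slide": [0, 0, -1], "claw": 1},
    {"dr": [0, 0, 0], "slide": [0, 0, -1], "claw": 1},
    {"dr": [0, 0, 0], "slide": [0, 0, -1], "claw": 1},
    {"dr": [0, 0, 0], "slide": [0, 0, -1], "claw": 1},
    {"dr": [0, 0, 0], "slide": [0, 0, -1], "claw": 1},
    {"dr": [0, 0, 0], "slide": [0, 0, 0], "claw": 1}
  ]
}}

```text
time_s: 8.68
ee_pos: [0.5542, 0.221, 0.2514]
tool_rot: [0.003, -0.064, 0.998, 0.001]
contact_force: [0.7, 0.4, 1.3]
opening: 0.003
grasp_force: 0.0
```

```bash
cat > fit1.py <<'E'
from fit import *
import sys
tag=sys.argv[1]; th0=float(sys.argv[2])
for n,b in (("top",(165,150,285,265)),("side",(235,155,325,235))):
    d=snapshot(n); np.savez(f"pics/{n}{tag}.npz",**d); cv2.imwrite(f"pics/{n}{tag}.png",d["img"][:,:,::-1])
    P=caps(d,b); x,e=fit(P,th0); print(n,len(P),x.round(4),np.degrees(x[2]).round(2),e.round(5))
    print(" pocket",x[:2]-.075*np.array([np.cos(x[2]),np.sin(x[2])]))
    for q in blobs(d,*BLUE,b):
        if q[1]>60: print(" blueblob",q,onz(d,q[0],.076))
s=get_state(); print(s['ee_pos'],s['tool_rot'],s['joints'])
E
python3 fit1.py 1 1.68
```

```text
top 2 [0.5389 0.1133 1.6929] 96.99 0.00053
 pocket [0.54804039 0.0389058 ]
 blueblob (array([256.3, 196. ]), np.int32(179), array([249, 189,  15,  15], dtype=int32)) [0.54702865 0.03888476 0.076     ]
side 4 [0.5372 0.1126 1.6845] 96.51 0.00091
 pocket [0.54570242 0.03806816]
 blueblob (array([297.6, 206.1]), np.int32(121), array([292, 201,  12,  11], dtype=int32)) [0.54020424 0.02911717 0.076     ]
[0.55271723 0.2199647  0.24708082] [ 7.44196469e-04 -6.38956008e-02  9.97956286e-01  2.24577076e-04] [-0.19356651  0.45627282 -0.35477503  1.55857469  0.16834079  1.15540137
  1.11582239]
```

>>> {"name": "send_rows", "arguments": {
  "steps": [
    {"dr": [0, 0, 0], "slide": [0.344, -0.854, 0], "claw": 1},
    {"dr": [0, 0, 0], "slide": [0.344, -0.854, 0], "claw": 1},
    {"dr": [0, 0, 0], "slide": [0.344, -0.854, 0], "claw": 1},
    {"dr": [0, 0, 0], "slide": [0.344, -0.854, 0], "claw": 1},
    {"dr": [0, 0, 0], "slide": [0.344, -0.854, 0], "claw": 1},
    {"dr": [0, 0, 0], "slide": [0.344, -0.854, 0], "claw": 1},
    {"dr": [0, 0, 0], "slide": [0.344, -0.854, 0], "claw": 1},
    {"dr": [0, 0, 0], "slide": [0.344, -0.854, 0], "claw": 1},
    {"dr": [0, 0, 0], "slide": [0.344, -0.854, 0], "claw": 1},
    {"dr": [0, 0, 0], "slide": [0.344, -0.854, 0], "claw": 1},
    {"dr": [0, 0, 0], "slide": [0.344, -0.854, 0], "claw": 1},
    {"dr": [0, 0, 0], "slide": [0.344, -0.854, 0], "claw": 1},
    {"dr": [0, 0, 0], "slide": [0.344, -0.854, 0], "claw": 1},
    {"dr": [0, 0, 0], "slide": [0.344, -0.854, 0], "claw": 1},
    {"dr": [0, 0, 0], "slide": [0.344, -0.854, 0], "claw": 1},
    {"dr": [0, 0, 0], "slide": [0.344, -0.854, 0], "claw": 1},
    {"dr": [0, 0, 0], "slide": [0.344, -0.854, 0], "claw": 1},
    {"dr": [0, 0, 0], "slide": [0.344, -0.854, 0], "claw": 1},
    {"dr": [0, 0, 0], "slide": [0.344, -0.854, 0], "claw": 1},
    {"dr": [0, 0, 0], "slide": [0.344, -0.854, 0], "claw": 1}
  ]
}}

```text
time_s: 10.45
ee_pos: [0.4352, -0.2263, 0.2449]
tool_rot: [-0.001, -0.064, 0.998, 0.001]
contact_force: [0.1, -0.2, 0.9]
opening: -0.004
grasp_force: 0.0
```

>>> {"name": "send_rows", "arguments": {
  "steps": [
    {"dr": [0, 0, 1], "slide": [0, 0, 0], "claw": 0},
    {"dr": [0, 0, 1], "slide": [0, 0, 0], "claw": -0.1},
    {"dr": [0, 0, 1], "slide": [0, 0, 0], "claw": -0.1},
    {"dr": [0, 0, 1], "slide": [0, 0, 0], "claw": -0.1},
    {"dr": [0, 0, 1], "slide": [0, 0, 0], "claw": -0.1},
    {"dr": [0, 0, 1], "slide": [0, 0, 0], "claw": -0.1},
    {"dr": [0, 0, 1], "slide": [0, 0, 0], "claw": -0.1},
    {"dr": [0, 0, 1], "slide": [0, 0, 0], "claw": -0.1},
    {"dr": [0, 0, 1], "slide": [0, 0, 0], "claw": -0.1},
    {"dr": [0, 0, 1], "slide": [0, 0, 0], "claw": -0.1},
    {"dr": [0, 0, 1], "slide": [0, 0, 0], "claw": -0.1},
    {"dr": [0, 0, 1], "slide": [0, 0, 0], "claw": -0.1},
    {"dr": [0, 0, 0], "slide": [0, 0, 0], "claw": -0.1},
    {"dr": [0, 0, 0], "slide": [0, 0, 0], "claw": -0.1}
  ]
}}

```text
time_s: 11.62
ee_pos: [0.436, -0.2253, 0.2453]
tool_rot: [-0.001, 0.533, 0.846, -0.0]
contact_force: [0.1, -0.4, 0.3]
opening: 0.549
grasp_force: 0.0
```

```bash
python3 fit1.py 2 1.69; python3 - <<'E'
from h import *
from scipy.spatial.transform import Rotation as Ro
s=get_state(); d=snapshot("wrist"); np.savez("pics/w2.npz",**d,p=s['ee_pos'],q=s['tool_rot']); cv2.imwrite("pics/w2.png",d["img"][:,:,::-1])
q=s['tool_rot']; R=Ro.from_quat([*q[1:],q[0]]).as_matrix(); print(R.round(3)); M=d["tool_from_camera"]; print(M.round(3))
for b in blobs(d,*BLUE,(0,0,560,420),40):
    v=R@M[:3,:3]@np.linalg.inv(d["mtx"])@np.array([*b[0],1]); c=s['ee_pos']+R@M[:3,3]
    print(b,(c+v*(.05-c[2])/v[2]).round(4))
E
```

```text
top 4 [0.5395 0.1131 1.6907] 96.87 0.00028
 pocket [0.54847515 0.03860928]
 blueblob (array([256.3, 195.9]), np.int32(184), array([249, 189,  15,  15], dtype=int32)) [0.54724933 0.03886086 0.076     ]
side 3 [0.5373 0.113  1.6897] 96.81 0.00097
 pocket [0.54621072 0.03848147]
 blueblob (array([297.6, 206.1]), np.int32(121), array([292, 201,  12,  11], dtype=int32)) [0.54020424 0.02911717 0.076     ]
[ 0.43618721 -0.22545813  0.24567185] [-6.49994763e-04  5.33496528e-01  8.45801994e-01 -1.34856599e-04] [ 0.39941793  0.2839416   0.03681765  1.8198769  -0.01184432  1.03931091
  0.88611696]
[[-0.431  0.902 -0.001]
 [ 0.902  0.431  0.   ]
 [ 0.001 -0.001 -1.   ]]
[[-0.    -0.947 -0.321  0.083]
 [ 1.    -0.     0.001 -0.   ]
 [-0.001 -0.321  0.947 -0.143]
 [ 0.     0.     0.     1.   ]]
(array([259.1, 106. ]), np.int32(177), array([252,  99,  15,  15], dtype=int32)) [ 0.3842 -0.1686  0.05  ]
(array([283.9, 181. ]), np.int32(145), array([277, 175,  14,  13], dtype=int32)) [ 0.4369 -0.2241  0.05  ]
(array([223.8, 220.4]), np.int32(412), array([206, 207,  36,  27], dtype=int32)) [ 0.398  -0.2898  0.05  ]
(array([316.4, 246. ]), np.int32(141), array([310, 240,  14,  13], dtype=int32)) [ 0.4998 -0.274   0.05  ]
(array([364.9, 263.3]), np.int32(145), array([358, 257,  14,  14], dtype=int32)) [ 0.5576 -0.2695  0.05  ]
```

>>> {"name": "send_rows", "arguments": {
  "steps": [
    {"dr": [0, 0, 0], "slide": [0, 0.03, 0.9], "claw": -0.1},
    {"dr": [0, 0, 0], "slide": [0, 0, 0.9], "claw": -0.1},
    {"dr": [0, 0, 0], "slide": [0, 0, 0.9], "claw": -0.1},
    {"dr": [0, 0, 0], "slide": [0, 0, 0.9], "claw": -0.1},
    {"dr": [0, 0, 0], "slide": [0, 0, 0.9], "claw": -0.1},
    {"dr": [0, 0, 0], "slide": [0, 0, 0.9], "claw": -0.1},
    {"dr": [0, 0, 0], "slide": [0, 0, 0.9], "claw": -0.1},
    {"dr": [0, 0, 0], "slide": [0, 0, 0.6], "claw": -0.1},
    {"dr": [0, 0, 0], "slide": [0, 0, 0.6], "claw": -0.1},
    {"dr": [0, 0, 0], "slide": [0, 0, 0.5], "claw": -0.1},
    {"dr": [0, 0, 0], "slide": [0, 0, 0.5], "claw": -0.1},
    {"dr": [0, 0, 0], "slide": [0, 0, 0], "claw": -0.1},
    {"dr": [0, 0, 0], "slide": [0, 0, 0], "claw": -0.1}
  ]
}}

```text
time_s: 12.85
ee_pos: [0.4368, -0.2252, 0.0334]
tool_rot: [-0.001, 0.534, 0.845, -0.0]
contact_force: [-0.2, 0.0, -0.1]
opening: 0.553
grasp_force: 0.0
```

>>> {"name": "send_rows", "arguments": {
  "steps": [
    {"dr": [0, 0, 0], "slide": [0, 0, 0], "claw": 0.2},
    {"dr": [0, 0, 0], "slide": [0, 0, 0], "claw": 0.5},
    {"dr": [0, 0, 0], "slide": [0, 0, 0], "claw": 0.7},
    {"dr": [0, 0, 0], "slide": [0, 0, 0], "claw": 1},
    {"dr": [0, 0, 0], "slide": [0, 0, 0], "claw": 1},
    {"dr": [0, 0, 0], "slide": [0, 0, 0], "claw": 1}
  ],
  "grip_force": 25
}}

```text
time_s: 13.35
ee_pos: [0.4377, -0.2256, 0.0346]
tool_rot: [0.001, 0.535, 0.845, 0.0]
contact_force: [-1.1, -0.6, 5.7]
opening: 0.299
grasp_force: 25.0
```

I summed the descent wrong, so it stopped about 13 mm too high. I'll reopen, lower and grip again.

>>> {"name": "send_rows", "arguments": {
  "steps": [
    {"dr": [0, 0, 0], "slide": [0, 0, 0], "claw": 0.2},
    {"dr": [0, 0, 0], "slide": [0, 0, 0], "claw": -0.1},
    {"dr": [0, 0, 0], "slide": [0, 0, 0], "claw": -0.1},
    {"dr": [0, 0, 0], "slide": [0, 0, 0], "claw": -0.1},
    {"dr": [0, 0, 0], "slide": [0, 0, 0.25], "claw": -0.1},
    {"dr": [0, 0, 0], "slide": [0, 0, 0.25], "claw": -0.1},
    {"dr": [0, 0, 0], "slide": [0, 0, 0], "claw": -0.1},
    {"dr": [0, 0, 0], "slide": [0, 0, 0], "claw": -0.1}
  ]
}}

```text
time_s: 14.02
ee_pos: [0.4367, -0.2251, 0.0206]
tool_rot: [-0.001, 0.535, 0.845, -0.0]
contact_force: [-0.2, 1.1, 0.7]
opening: 0.552
grasp_force: 0.0
```

>>> {"name": "send_rows", "arguments": {
  "steps": [
    {"dr": [0, 0, 0], "slide": [0, 0, 0], "claw": 0.2},
    {"dr": [0, 0, 0], "slide": [0, 0, 0], "claw": 0.4},
    {"dr": [0, 0, 0], "slide": [0, 0, 0], "claw": 0.6},
    {"dr": [0, 0, 0], "slide": [0, 0, 0], "claw": 1},
    {"dr": [0, 0, 0], "slide": [0, 0, 0], "claw": 1},
    {"dr": [0, 0, 0], "slide": [0, 0, 0], "claw": 1}
  ],
  "grip_force": 25
}}

```text
time_s: 14.52
ee_pos: [0.4372, -0.2254, 0.0214]
tool_rot: [0.0, 0.535, 0.845, -0.0]
contact_force: [-0.2, -0.6, -0.4]
opening: 0.306
grasp_force: 24.6
```

```bash
python3 - <<'E'
from h import *
for n in("side","wrist"):
    d=snapshot(n); im=d["img"][:,:,::-1]
    cv2.imwrite(f"pics/{n}3.png", cv2.resize(im[230:330,240:400],None,fx=4,fy=4) if n=="side" else im)
E
```

```text
(no output)
```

View pics/side3.png

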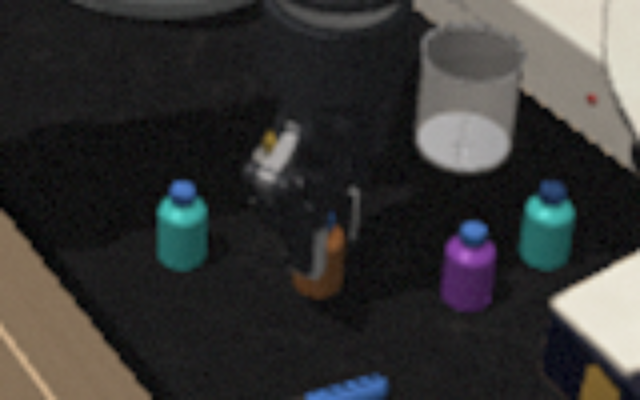

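>>> {"name": "send_rows", "arguments": {
  "steps": [
    {"dr": [0, 0, 0], "slide": [0, 0, -0.3], "claw": 1},
    {"dr": [0, 0, 0], "slide": [0, 0, -0.7], "claw": 1},
    {"dr": [0, 0, 0], "slide": [0, 0, -1], "claw": 1},
    {"dr": [0, 0, 0], "slide": [0, 0, -1], "claw": 1},
    {"dr": [0, 0, 0], "slide": [0, 0, -1], "claw": 1},
    {"dr": [0, 0, 0], "slide": [0, 0, -1], "claw": 1},
    {"dr": [0, 0, 0], "slide": [0, 0, -1], "claw": 1},
    {"dr": [0, 0, 0], "slide": [0, 0, -1], "claw": 1}
  ]
}}

```text
time_s: 15.28
ee_pos: [0.4368, -0.2252, 0.1982]
tool_rot: [0.0, 0.535, 0.845, 0.0]
contact_force: [1.2, 0.7, -1.1]
opening: 0.305
grasp_force: 24.7
```

>>> {"name": "send_rows", "arguments": {
  "steps": [
    {"dr": [0, 0, 0], "slide": [0.434, 0.711, 0], "claw": 1},
    {"dr": [0, 0, 0], "slide": [0.434, 0.711, 0], "claw": 1},
    {"dr": [0, 0, 0], "slide": [0.434, 0.711, 0], "claw": 1},
    {"dr": [0, 0, 0], "slide": [0.434, 0.711, 0], "claw": 1},
    {"dr": [0, 0, 0], "slide": [0.434, 0.711, 0], "claw": 1},
    {"dr": [0, 0, 0], "slide": [0.434, 0.711, 0], "claw": 1},
    {"dr": [0, 0, 0], "slide": [0.434, 0.711, 0], "claw": 1},
    {"dr": [0, 0, 0], "slide": [0.434, 0.711, 0], "claw": 1},
    {"dr": [0, 0, 0], "slide": [0.434, 0.711, 0], "claw": 1},
    {"dr": [0, 0, 0], "slide": [0.434, 0.711, 0], "claw": 1},
    {"dr": [0, 0, 0], "slide": [0.434, 0.711, 0], "claw": 1},
    {"dr": [0, 0, 0], "slide": [0.434, 0.711, 0], "claw": 1},
    {"dr": [0, 0, 0], "slide": [0, 0, 0], "claw": 1},
    {"dr": [0, 0, 0], "slide": [0, 0, 0], "claw": 1},
    {"dr": [0, 0, 0], "slide": [0, 0, 0], "claw": 1}
  ]
}}

```text
time_s: 16.53
ee_pos: [0.5737, -0.0171, 0.1965]
tool_rot: [-0.0, 0.535, 0.845, -0.0]
contact_force: [-0.5, -0.1, -1.5]
opening: 0.305
grasp_force: 24.7
```

```bash
cat > w.py <<'E'
from h import *
from scipy.spatial.transform import Rotation as Ro
import sys
s=get_state(); d=snapshot("wrist"); cv2.imwrite(f"pics/w{sys.argv[1]}.png",d["img"][:,:,::-1])
q=s['tool_rot']; R=Ro.from_quat([*q[1:],q[0]]).as_matrix(); M=d["tool_from_camera"]; c=s['ee_pos']+R@M[:3,3]
print(s['ee_pos'],R.round(3).tolist(),s['contact_force'])
def on(uv,z):
    v=R@M[:3,:3]@np.linalg.inv(d["mtx"])@np.array([*uv,1]); return (c+v*(z-c[2])/v[2]).round(4)
h=cv2.cvtColor(d["img"],cv2.COLOR_RGB2HSV); m=cv2.inRange(h,*BLUE)
for k in cv2.findContours(m,cv2.RETR_EXTERNAL,cv2.CHAIN_APPROX_NONE)[0]:
    if cv2.contourArea(k)>80:
        e=cv2.fitEllipse(k); print(e, on(e[0],.076),on(e[0],.11))
E
python3 w.py 4
```

```text
[ 0.57373422 -0.0171331   0.19645209] [[-0.428, 0.904, -0.001], [0.904, 0.428, -0.001], [-0.0, -0.001, -1.0]] [-0.49210305 -0.12432092 -1.51876958]
((39.847076416015625, 338.4134216308594), (12.368404388427734, 49.29279327392578), 115.6191635131836) [ 0.4255 -0.2325  0.076 ] [ 0.44  -0.195  0.11 ]
((282.4109802246094, 310.829833984375), (36.10132598876953, 36.47241973876953), 5.042674541473389) [ 0.6167 -0.1087  0.076 ] [ 0.6066 -0.0873  0.11  ]
((31.75723648071289, 251.0286102294922), (14.515778541564941, 17.861469268798828), 86.9338607788086) [ 0.3995 -0.1459  0.076 ] [ 0.4174 -0.1196  0.11  ]
((431.2894287109375, 145.9020538330078), (10.715144157409668, 12.456350326538086), 53.04276657104492) [0.6564 0.0733 0.076 ] [0.6412 0.0712 0.11  ]
((284.26397705078125, 123.65099334716797), (45.823455810546875, 47.25693130493164), 1.190416693687439) [0.5479 0.0402 0.076 ] [0.5466 0.0424 0.11  ]
((415.8836364746094, 84.73912811279297), (26.793514251708984, 30.965133666992188), 59.22507858276367) [0.6221 0.1055 0.076 ] [0.6113 0.0993 0.11  ]
```

View pics/w4.png

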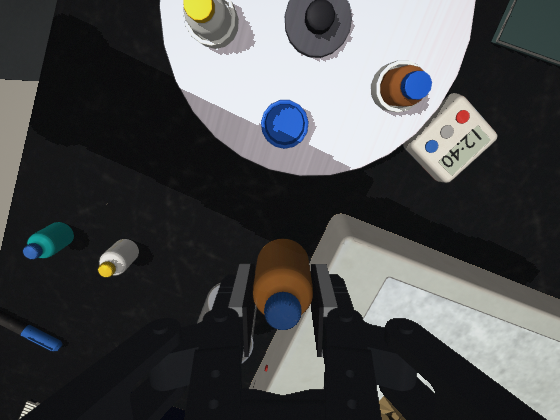

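The wrist view shows the pocket at (284,124), empty, and the vial upright in the pads with its cap at (282,311).

>>> {"name": "send_rows", "arguments": {
  "steps": [
    {"dr": [0, 0, 0], "slide": [0.616, 0.004, 0], "claw": 1},
    {"dr": [0, 0, 0], "slide": [0.616, 0.004, 0], "claw": 1},
    {"dr": [0, 0, 0], "slide": [0.616, 0.004, 0], "claw": 1},
    {"dr": [0, 0, 0], "slide": [0.616, 0.004, 0], "claw": 1},
    {"dr": [0, 0, 0], "slide": [0, 0, 0.6], "claw": 1},
    {"dr": [0, 0, 0], "slide": [0, 0, 0.8], "claw": 1},
    {"dr": [0, 0, 0], "slide": [0, 0, 0.8], "claw": 1},
    {"dr": [0, 0, 0], "slide": [0, 0, 0.8], "claw": 1},
    {"dr": [0, 0, 0], "slide": [0, 0, 0.6], "claw": 1},
    {"dr": [0, 0, 0], "slide": [0, 0, 0], "claw": 1},
    {"dr": [0, 0, 0], "slide": [0, 0, 0], "claw": 1},
    {"dr": [0, 0, 0], "slide": [0, 0, 0], "claw": 1}
  ]
}}

```text
time_s: 17.58
ee_pos: [0.5488, 0.0388, 0.1073]
tool_rot: [0.001, 0.535, 0.845, 0.0]
contact_force: [-0.7, -0.7, 0.2]
opening: 0.304
grasp_force: 24.7
```

```bash
python3 - <<'E'
from h import *
s=get_state(); print(s['ee_pos'],s['contact_force'])
for n,c in(("side",(300,205)),("top",(256,196))):
    d=snapshot(n); im=d["img"][:,:,::-1]; u,v=c
    cv2.imwrite(f"pics/{n}5.png", cv2.resize(im[v-40:v+30,u-50:u+50],None,fx=6,fy=6,interpolation=cv2.INTER_CUBIC))
    print(n,(proj(d,[*s['ee_pos'][:2],.079])-[u-50,v-40])*6,(proj(d,[.5477,.0388,.076])-[u-50,v-40])*6)
E
```

```text
[0.54879385 0.03878151 0.10735   ] [-0.72328127 -0.70281896  0.16568496]
side [[290.56998537 225.23281126]] [[288.23437991 231.76303599]]
top [[301.21100675 233.12269392]] [[301.83343778 238.17109777]]
```

View pics/side5.png

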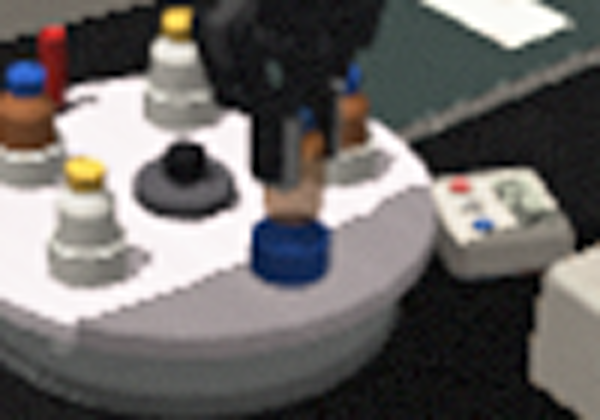

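The side crop shows the vial about 4 crop pixels right of the pocket centre, roughly 1 mm in +x. I'll correct that and lower slowly.

>>> {"name": "send_rows", "arguments": {
  "steps": [
    {"dr": [0, 0, 0], "slide": [0.02, -0.04, 0], "claw": 1},
    {"dr": [0, 0, 0], "slide": [0, 0, 0.1], "claw": 1},
    {"dr": [0, 0, 0], "slide": [0, 0, 0.1], "claw": 1},
    {"dr": [0, 0, 0], "slide": [0, 0, 0.1], "claw": 1},
    {"dr": [0, 0, 0], "slide": [0, 0, 0], "claw": 1}
  ]
}}

```text
time_s: 18.1
ee_pos: [0.5469, 0.0395, 0.0982]
tool_rot: [-0.0, 0.535, 0.845, -0.0]
contact_force: [-1.4, 1.6, -0.7]
opening: 0.3
grasp_force: 24.7
```

>>> {"name": "send_rows", "arguments": {
  "steps": [
    {"dr": [0, 0, 0], "slide": [0, 0, 0.1], "claw": 1},
    {"dr": [0, 0, 0], "slide": [0, 0, 0.1], "claw": 1},
    {"dr": [0, 0, 0], "slide": [0, 0, 0], "claw": 1}
  ]
}}

```text
time_s: 18.35
ee_pos: [0.5474, 0.0395, 0.0933]
tool_rot: [0.0, 0.535, 0.845, 0.0]
contact_force: [1.0, 0.2, -1.5]
opening: 0.306
grasp_force: 24.7
```

>>> {"name": "send_rows", "arguments": {
  "steps": [
    {"dr": [0, 0, 0], "slide": [0, 0, 0.1], "claw": 1},
    {"dr": [0, 0, 0], "slide": [0, 0, 0.1], "claw": 1},
    {"dr": [0, 0, 0], "slide": [0, 0, 0.1], "claw": 1},
    {"dr": [0, 0, 0], "slide": [0, 0, 0], "claw": 1}
  ]
}}

```text
time_s: 18.68
ee_pos: [0.5474, 0.0395, 0.0858]
tool_rot: [0.0, 0.535, 0.845, 0.0]
contact_force: [2.1, 0.3, -1.2]
opening: 0.301
grasp_force: 24.7
```

>>> {"name": "send_rows", "arguments": {
  "steps": [
    {"dr": [0, 0, 0], "slide": [0, 0, 0.07], "claw": 1},
    {"dr": [0, 0, 0], "slide": [0, 0, 0.07], "claw": 1},
    {"dr": [0, 0, 0], "slide": [0, 0, 0], "claw": 1},
    {"dr": [0, 0, 0], "slide": [0, 0, 0], "claw": 1}
  ]
}}

```text
time_s: 19.02
ee_pos: [0.5474, 0.0395, 0.0827]
tool_rot: [0.0, 0.535, 0.845, 0.0]
contact_force: [2.7, 0.6, -2.2]
opening: 0.307
grasp_force: 24.7
```

>>> {"name": "send_rows", "arguments": {
  "steps": [
    {"dr": [0, 0, 0], "slide": [0, 0, 0.05], "claw": 1},
    {"dr": [0, 0, 0], "slide": [0, 0, 0], "claw": 1},
    {"dr": [0, 0, 0], "slide": [0, 0, 0], "claw": 1}
  ]
}}

```text
time_s: 19.27
ee_pos: [0.5474, 0.0395, 0.0816]
tool_rot: [0.0, 0.535, 0.845, 0.0]
contact_force: [2.6, 0.3, -1.7]
opening: 0.307
grasp_force: 24.7
```

>>> {"name": "send_rows", "arguments": {
  "steps": [
    {"dr": [0, 0, 0], "slide": [0, 0, 0], "claw": 0.35},
    {"dr": [0, 0, 0], "slide": [0, 0, 0], "claw": 0.25},
    {"dr": [0, 0, 0], "slide": [0, 0, 0], "claw": 0.15},
    {"dr": [0, 0, 0], "slide": [0, 0, 0], "claw": 0.0},
    {"dr": [0, 0, 0], "slide": [0, 0, 0], "claw": -0.1},
    {"dr": [0, 0, 0], "slide": [0, 0, 0], "claw": -0.1},
    {"dr": [0, 0, 0], "slide": [0, 0, 0], "claw": -0.1}
  ]
}}

```text
time_s: 19.85
ee_pos: [0.5471, 0.0395, 0.0815]
tool_rot: [-0.0, 0.535, 0.845, -0.0]
contact_force: [0.3, -1.1, -1.0]
opening: 0.551
grasp_force: 0.0
```

>>> {"name": "send_rows", "arguments": {
  "steps": [
    {"dr": [0, 0, 0], "slide": [0, 0, -0.3], "claw": -0.1},
    {"dr": [0, 0, 0], "slide": [0, 0, -0.6], "claw": -0.1},
    {"dr": [0, 0, 0], "slide": [0, 0, -0.8], "claw": -0.1},
    {"dr": [0, 0, 0], "slide": [0, 0, -0.8], "claw": -0.1},
    {"dr": [0, 0, 0], "slide": [0, 0, -0.8], "claw": -0.1},
    {"dr": [0, 0, 0], "slide": [0, 0, -0.8], "claw": -0.1},
    {"dr": [0, 0, 0], "slide": [-0.8, 0, -0.4], "claw": -0.1},
    {"dr": [0, 0, 0], "slide": [-0.8, 0, 0], "claw": -0.1},
    {"dr": [0, 0, 0], "slide": [-0.8, 0, 0], "claw": -0.1},
    {"dr": [0, 0, 0], "slide": [-0.8, 0, 0], "claw": -0.1},
    {"dr": [0, 0, 0], "slide": [0, 0, 0], "claw": -0.1},
    {"dr": [0, 0, 0], "slide": [0, 0, 0], "claw": -0.1},
    {"dr": [0, 0, 0], "slide": [0, 0, 0], "claw": -0.1}
  ]
}}

```text
time_s: 20.93
ee_pos: [0.5811, -0.0322, 0.1942]
tool_rot: [-0.0, 0.535, 0.845, 0.0]
contact_force: [-0.1, 0.6, 0.3]
opening: 0.551
grasp_force: 0.0
```

```bash
python3 fit1.py 6 1.69; python3 w.py 6; python3 - <<'E'
from h import *
from scipy.spatial.transform import Rotation
S=dict(np.load("pics/side6.npz")); T=dict(np.load("pics/top6.npz"))
for d,b in((S,(280,175,320,225)),(T,(235,175,280,215))):
    for q in blobs(d,*BLUE,b): print(q[0],q[1],onz(d,q[0],.1085)[:2])
cv2.imwrite("pics/s6.png",cv2.resize(S["img"][150:300,220:400,::-1],None,fx=4,fy=4))
E
```

```text
top 6 [0.5379 0.0957 1.6663] 95.47 0.0305
 pocket [0.54504193 0.02105822]
side 5 [0.5542 0.1077 1.9044] 109.12 0.0223
 pocket [0.57872887 0.03681881]
 blueblob (array([297.4, 208.4]), np.int32(65), array([292, 203,  12,   9], dtype=int32)) [0.53380205 0.01998137 0.076     ]
[ 0.5811012  -0.03157647  0.19421884] [-2.57909481e-04  5.34212727e-01  8.45350011e-01  2.32541287e-04] [ 0.0214343   0.46692998 -0.01340826  1.67494757  0.00638026  0.9999544
  0.44965643]
[ 0.5811012  -0.03157647  0.19421884] [[-0.429, 0.903, -0.0], [0.903, 0.429, 0.001], [0.001, 0.0, -1.0]] [ 0.00308636 -0.13214701 -0.11690215]
((34.033416748046875, 327.8748474121094), (12.622322082519531, 51.272125244140625), 116.04405212402344) [ 0.427  -0.2348  0.076 ] [ 0.4424 -0.1987  0.11  ]
((25.11477279663086, 235.7897186279297), (15.311305046081543, 18.679101943969727), 88.54361724853516) [ 0.4005 -0.147   0.076 ] [ 0.4194 -0.1223  0.11  ]
((434.0198059082031, 128.8033905029297), (11.330598831176758, 12.877422332763672), 50.265506744384766) [0.6576 0.0705 0.076 ] [0.643  0.0669 0.11  ]
((283.6376647949219, 101.2372817993164), (47.145565032958984, 49.414573669433594), 3.228315830230713) [0.5479 0.0401 0.076 ] [0.5475 0.0404 0.11  ]
((419.79473876953125, 57.286888122558594), (27.613840103149414, 33.3574333190918), 49.398521423339844) [0.6213 0.1074 0.076 ] [0.6114 0.099  0.11  ]
[306.4 177.2] 28 [0.61148922 0.09852473]
[297.8 193.4] 14 [0.54496659 0.03724472]
[297.4 208.4] 65 [ 0.5055463  -0.02303385]
[255.7 191.8] 15 [0.54766093 0.0387294 ]
[257.2 200.8] 32 [0.52815031 0.03771658]
```

View pics/s6.png

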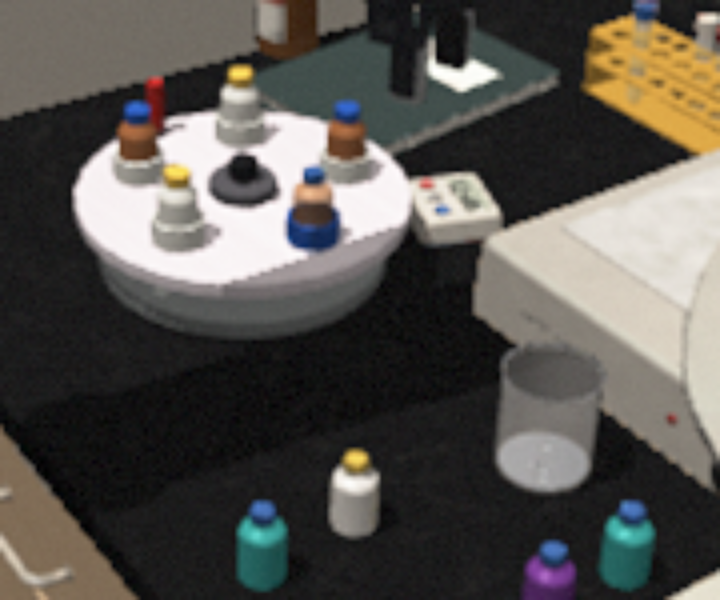

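View pics/w6.png

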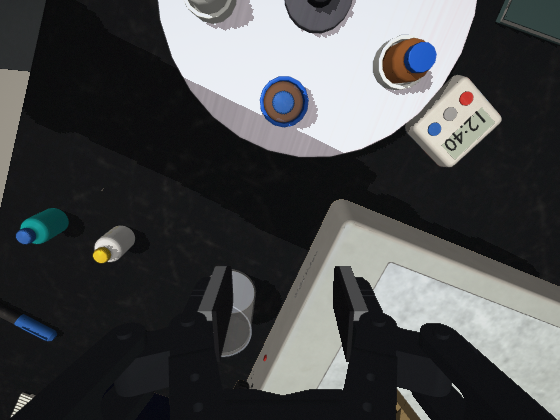

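The pictures show the vial standing centred in the blue pocket, with its cap triangulating to the right height. The carousel hasn't turned, and the spare vial and beaker are in place.

```bash
python3 -c "
from station import finish_job
print(finish_job())"
```

```text
the job is handed in; nothing more can be done
None
```

I pushed the carousel into its next detent (click felt, highest force read about 9 N) and stood the blue-capped amber vial upright in the blue pocket. The spare vial and beaker look undisturbed in the last pictures, and I handed the job in at about 21 s, with no verdict returned.

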